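# Clear the model bench with a board and rack the board

### The job

Lift the plywood board out of its upright cradle and, holding it, use it to sweep the three loose white model houses along the bench until they are all wholly inside the three-sided wooden fence; do not touch the houses with the fingers. Then slide the board down into the slot of the empty leaning wooden stand, keeping hold of it until it is fully home, and let go. Leave the other things on the bench where they are.

Things in the scene. Friction and masses are not known exactly. Their poses are not given: they have to be found in the camera images.
- board: loose plain plywood board, 12 mm thick (its x), 160 mm wide (its y), 130 mm tall (its z), 0.15 kg; the origin is the centre of its bottom edge face. It starts standing upright in the cradle and may be used either way round
- cradle: low dark steel cradle fixed to the bench, 180 mm long (its y), 32 mm wide over its two rails (its foot 40 mm, its x), 30 mm high; between the rails is an open-ended 16 mm wide channel along y whose floor is 8 mm above the bench; origin at the centre of its underside
- block_a: loose white plaster model house, a block 40 x 60 x 35 mm (x, y, z) with a small flat 20 x 24 x 10 mm rooftop box on it, 0.09 kg; origin at the centre of its underside
- block_b: a second such white block, the same shape and size; origin at the centre of its underside
- block_c: a third such white block, the same shape and size; origin at the centre of its underside
- bay: U-shaped light wooden fence fixed to the bench, with no floor, 30 mm high, walls 12 mm thick; inside it is 200 mm wide (x from -100 to 100 mm) and 150 mm deep: the inner face of its back wall is at y = -85 mm and its open mouth at y = 65 mm, so its mouth faces its own +y; origin on the bench
- slot: slot in the empty wooden stand, leaning 30 degrees: z points up out of it, leaning to the robot; x is across it, y along it. Origin: centre of its floor, 40 mm above the bench. 15 mm wide (x), 166 mm long (y, closed ends), walls 12 mm thick up to z = 45 mm, then lips flaring to 29 mm wide at z = 57 mm; 73 mm of a seated board stands clear. Its fixed foot is 130 x 190 mm
- stand_full: the second, identical wooden stand, whose leaning slot is already taken by a fixed white panel of the board's size, its top 155 mm above the bench and 65 mm nearer the robot than the origin; origin at the underside of its foot, below the centre of its slot's floor. Not to be used
- tape: bystander: roll of brown tape lying flat, 90 mm across, 25 mm high; origin at the centre of its underside
- jar: bystander: small amber jar, 56 mm across, 65 mm high; origin at the centre of its underside
- glue: bystander: white glue bottle, 54 mm across, 150 mm high; origin at the centre of its underside
- tower: bystander: greenish resin model of two towers on a 75 mm square base, 180 mm high; origin at the centre of its underside
- cup: bystander: white cup, 72 mm across, 90 mm high; origin at the centre of its underside
- spatula: bystander: spatula lying flat, about 250 mm long, handle to its -x; origin under its middle
- cork: bystander: cork block 90 x 60 x 40 mm; origin at the centre of its underside
There are look-alikes about, which are no part of the job. Leave any black or green look-alike of the block_a alone.

How it is judged (in metres and radians):
On the way, in this order (a step that is already met when the one before it is completed fails the run):
1. with the board held in the gripper, all three houses are inside the fence (x of block_a in the frame of bay between -0.1 and 0.1 m and y of block_a in the frame of bay between -0.09 and 0.048 m and height (world z) of each of block_a, block_b, block_c below 0.045 m and x of block_b in the frame of bay between -0.1 and 0.1 m and y of block_b in the frame of bay between -0.09 and 0.048 m and x of block_c in the frame of bay between -0.1 and 0.1 m and y of block_c in the frame of bay between -0.09 and 0.048 m and contact force between the fingers and board above 0.5 N), for 0.1 s.
2. the board, still held, has been slid down to within 15 mm of the floor of the empty stand's slot (x of board in the frame of slot between -0.004 and 0.004 m and y of board in the frame of slot between -0.008 and 0.008 m and z of board in the frame of slot between -0.004 and 0.015 m and angle between the z axis of board and the z axis of slot, either way round below 0.07 rad and contact force between the fingers and board above 0.5 N), for 0.1 s.
At the end, for the whole second after the job is handed in: All three houses lie inside the fence, each centre at least 17 mm past the mouth line; the board is at rest in the empty stand's slot: bottom within 5 mm of the slot floor, within 4 mm across and 8 mm along of its middle, within 4 degrees of its lean (x of block_a in the frame of bay between -0.1 and 0.1 m and y of block_a in the frame of bay between -0.09 and 0.048 m and height (world z) of each of block_a, block_b, block_c below 0.045 m and x of block_b in the frame of bay between -0.1 and 0.1 m and y of block_b in the frame of bay between -0.09 and 0.048 m and x of block_c in the frame of bay between -0.1 and 0.1 m and y of block_c in the frame of bay between -0.09 and 0.048 m and x of board in the frame of slot between -0.004 and 0.004 m and y of board in the frame of slot between -0.008 and 0.008 m and z of board in the frame of slot between -0.004 and 0.005 m and angle between the z axis of board and the z axis of slot, either way round below 0.07 rad and linear speed of each of board, block_a, block_b, block_c below 0.02 m/s); the robot touches nothing.
It fails at once if the fingers touch a house (contact force between the fingers and block_a above 1 N or contact force between the fingers and block_b above 1 N or contact force between the fingers and block_c above 1 N).
It fails at once if a bystander is moved by more than 25 mm (distance of any of tape, jar, glue, tower, cup, spatula, cork from where it was at the start of the episode above 0.025 m).
It also fails if it takes over 58 s, if anything falls off the work surface, if the arm or the gripper's body presses on something with over 40 N, if the wrist force passes 120 N, or if a joint passes its speed limit or range.

### The arm

A 6-joint arm with a two-finger parallel gripper is mounted at the origin on the work surface. World frame = base frame: x ahead of the robot, y to its left, z up, the work surface at z = 0. Lengths are in m, angles in degrees, forces in N, time in s.
With the tool pointing down it reaches from about 0.35 to 0.725 m from the base axis. Payload 6 kg.
Tool frame: the origin (TCP) lies at the very end of the fingers, on their centre line; the grasp point (between the pads) lies 19 mm behind it; z points along the fingers, y is the line along which they close (so a half turn about z gives the same grasp; the last joint's range is limited). The gripper opens to 85 mm and grips with 20 to 120 N. Pads are 22 mm wide; open, the fingers measure 114 mm over their backs; the gripper's body (76 mm by 85 mm) begins 54 mm behind the grasp point. The pads swing forward as they close: fully open they stand 13 mm farther back than shut.
Start: joints at [-48.948, 2.303, 4.859, 0, -92.561, -19.12], TCP at [0.224, -0.557, 0.231] pointing down, gripper open.
Joint ranges: [-146.85, 146.85], [-73.84, 115.35], [-62.03, 85.46], [-188.31, 113.3], [-161.28, -10.13], [-171.36, 171.36]. Speed limits (degrees/s): [147.25, 147.25, 172.46, 180, 180, 180].

### API

Orientations are given as a 3x3 rotation matrix whose columns are the frame's x, y, z axes.
In Python, from cell import robot gives the robot as it stands. The module is installed in compiled form; this text tells all that it offers.
- The arm moves only by the tool step_arm, never from a script. Its argument "moves" is a list of rows, each a list of 7 numbers: the shift along the world's x, y, z in mm, then the turn, a rotation vector about the world's x, y, z in rad, then the opening, from -1 (shut) to 1 (fully open). In form: [[x, y, z, wx, wy, wz, jaw], ...]. A call has 1 to 20 rows; each row shifts and turns the commanded pose from where the row before left it; what a row does not reach is not made up. A row lasts 1/10 s, in which the tool goes at most 50 mm and 8.59 degrees, less where a joint would pass 70% of its speed; a pose out of reach is approached as far as the arm can. A call is refused whole if a number of a shift passes 50 or a number of a turn 0.15, either way. A call with a gripper value outside its range is refused whole. The fingers move at their own pace and stop on an object; the grip force is fixed at half the most. Time passes only in rows, so rows that do not move let the fingers close. It gives the time, the measured TCP pose, the force, the opening and the grip force at its end, in the units of the state.
- robot.state(): the state, without advancing time (a new reading comes with each control period).
- robot.snapshot(name): name is "scene" or "side" or "wrist"; returns a dict with "pixels" (480x640x3 uint8, red, green, blue), "mtx" (3x3 intrinsics, pixels), "position" and "attitude" of the camera in the world. Camera axes: x right, y down, z forward; pixel columns grow to the right and rows downward; lengths in m; the calibration is good to about 2 mm. A picture is of the moment at which its call begins. There is no depth.
- robot.job_done(): hands the job in; it is judged then, once.
The state is a dict: "clock": time; "joint_positions": joint angles; "qvel": joint speeds; "tau": joint torques, N m; "position": TCP position; "tcp_rot": TCP orientation; "contact_force": force on the tool from outside, world axes, zero at the start; "torque": the same for the moment, N m; "gripper_width": finger opening in m; "gripper_force": force on a finger pad.
Only numpy, scipy, OpenCV 4.12 (cv2) and the standard library are available. Lean on these libraries where they do the work, as an engineer would, in place of code of your own. Each camera call takes 0.05 s, during which the arm holds its last target. There are 200 camera calls.

## Working session

There is one attempt and no reset: what is moved stays moved. The work goes in short steps, Python scripts to look and compute and a tool call to move; the robot and the scene stay as the last step left them, time stands still between calls to the robot, and variables do not carry over. Pictures are saved under pics/ and viewed, at most 10 in all, crops included, and the job is handed in when it is done.

Besides the shell and the picture viewer there is one more tool, called after "Emit:" by a JSON object that holds its "api" and its "payload", one argument or row to a line. step_arm: Moves the arm, as the interface text tells. Its arguments: {"type":"object","properties":{"moves":{"type":"array","items":{"type":"array","items":{"type":"number"}}}},"required":["moves"]}

```bash
mkdir -p pics
cat > h.py <<'E'
import numpy as np, cv2
from cell import robot
def snap(n,f):
    s=robot.snapshot(n); cv2.imwrite('pics/'+f+'.png',s['pixels'][:,:,::-1]); np.savez('pics/'+f+'.npz',**{k:s[k] for k in('mtx','position','attitude','pixels')}); return s
def load(f): return np.load('pics/'+f+'.npz')
def ray(s,uv):
    d=s['attitude']@np.linalg.inv(s['mtx'])@np.array([uv[0],uv[1],1.]); return s['position'],d
def onz(s,uv,z):
    p,d=ray(s,uv); return p+d*(z-p[2])/d[2]
def proj(s,P):
    q=(np.atleast_2d(P)-s['position'])@s['attitude']@s['mtx'].T; return q[:,:2]/q[:,2:]
E
python3 - <<'E'
from h import *
for n in('scene','side'):
    s=snap(n,n+'0'); print(n,s['position'],s['attitude'].round(3).tolist(),s['mtx'].tolist())
print(robot.state())
E
```

```text
scene [1.44447948 0.43737153 0.75820789] [[-0.466, 0.494, -0.734], [0.885, 0.273, -0.378], [0.014, -0.826, -0.564]] [[545.5963915352221, 0.0, 314.6798143369218], [0.0, 545.5963915352221, 243.86841073126197], [0.0, 0.0, 1.0]]
side [-0.14121011  0.87731013  1.13349906] [[-0.809, -0.405, 0.426], [-0.588, 0.561, -0.583], [-0.003, -0.722, -0.692]] [[620.0471630484207, 0.0, 305.6152562277047], [0.0, 620.0471630484207, 243.1768674190317], [0.0, 0.0, 1.0]]
{'clock': 0.1, 'joint_positions': array([-4.89484994e+01,  2.33617491e+00,  4.80774839e+00, -2.30192039e-02,
       -9.25615185e+01, -1.91197435e+01]), 'qvel': array([ 0.00157685, -0.01329124,  0.12373203,  0.14298663,  0.01723907,
       -0.0345482 ]), 'tau': array([-6.52324408e-03, -3.69345832e+01,  3.48279297e+01,  6.95179760e+00,
       -4.58910596e-03, -4.22746169e-06]), 'position': array([ 0.22405863, -0.55627703,  0.23036763]), 'tcp_rot': array([[-9.27622738e-01, -3.73517771e-01, -7.28298931e-04],
       [-3.73518456e-01,  9.27621619e-01,  1.44743441e-03],
       [ 1.34943360e-04,  1.61470616e-03, -9.99998687e-01]]), 'contact_force': array([-0.51815457,  0.51108639,  0.44747468]), 'torque': array([-0.01285891,  0.0182967 ,  0.07872814]), 'gripper_force': 0.0, 'gripper_width': 0.08498313702680423}
```

View pics/scene0.png

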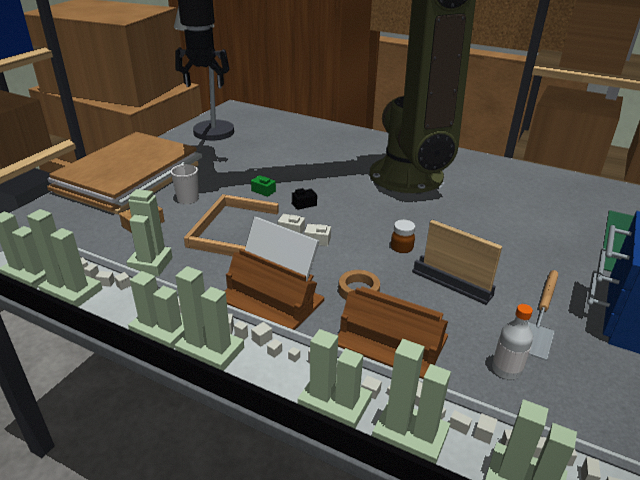

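View pics/side0.png

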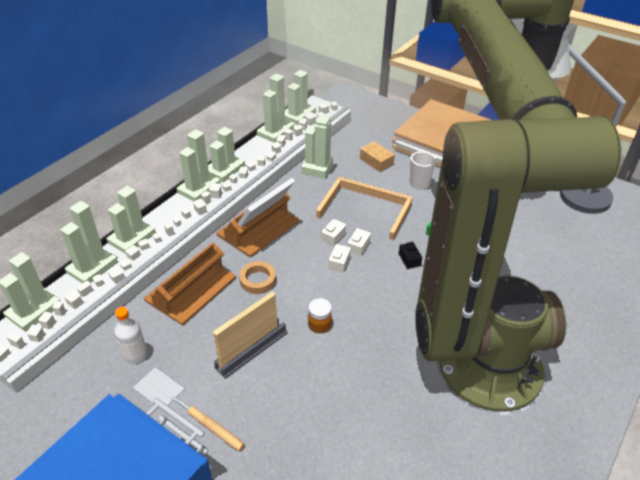

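The scene shows the empty stand at (395,325) and the full one at (270,270). The board in its cradle is at (455,260), the fence at (230,225) and the houses near (300,230). In the side view they are at (190,280), (258,215), (248,335), (365,205) and (345,243). I'll zoom in for corners.

Run:
```python
from h import *
def crop(f,x,y,w,h,k,o):
    im=load(f)['pixels'][y:y+h,x:x+w,::-1]
    im=cv2.resize(im,None,fx=k,fy=k,interpolation=cv2.INTER_CUBIC)
    for u in range((x//20+1)*20,x+w,20): cv2.putText(im,str(u),(int((u-x)*k),10),0,.35,(0,0,255)); cv2.line(im,(int((u-x+.5)*k),12),(int((u-x+.5)*k),18),(0,0,255))
    for v in range((y//20+1)*20,y+h,20): cv2.putText(im,str(v),(0,int((v-y)*k)),0,.35,(0,0,255)); cv2.line(im,(24,int((v-y+.5)*k)),(30,int((v-y+.5)*k)),(0,0,255))
    cv2.imwrite(f'pics/{o}.png',im)
crop('side0',140,170,280,210,2.85,'c1')
crop('scene0',180,180,330,200,2.4,'c2')
```

```text
(no output)
```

View pics/c1.png

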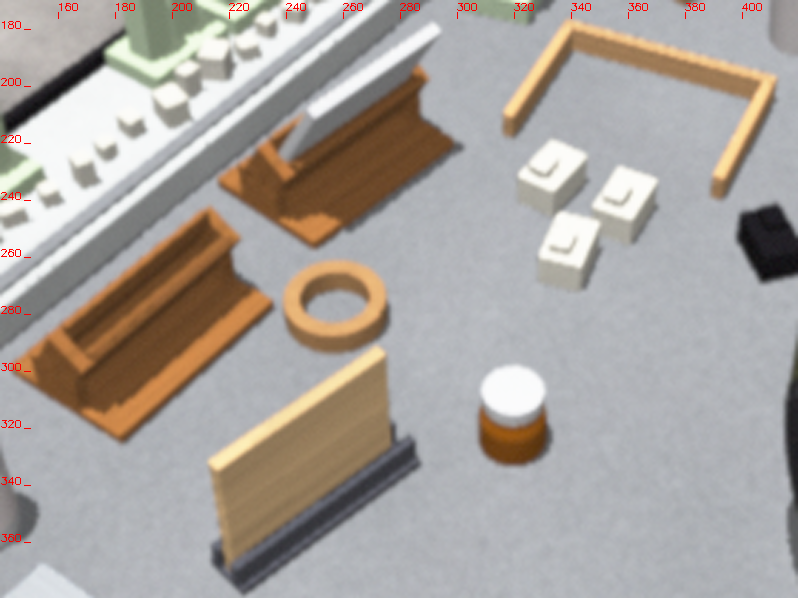

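View pics/c2.png

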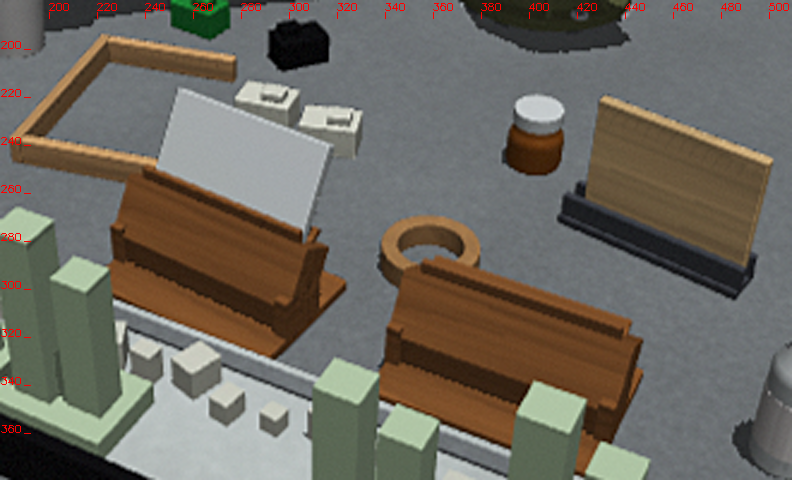

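The crops give clear corners for the board top, cradle, stand foot, fence and houses. I'll back-project them.

```bash
cat > pts.py <<'E'
from h import *
S={'c1':load('side0'),'c2':load('scene0')}
K={'c1':(140,170,2.85),'c2':(180,180,2.4)}
def px(c,p): x,y,k=K[c]; return ((p[0]+.5)/k-.5+x,(p[1]+.5)/k-.5+y)
def w(c,p,z): return (onz(S[c],px(c,p),z)*1000).round(1)
E
python3 - <<'E'
from pts import *
L={'board top':('c1',.138,[(209,464),(219,470),(387,352),(379,346)]),
'board top2':('c2',.138,[(602,97),(770,160),(766,164),(598,102)]),
'cradle bottom':('c1',0,[(245,594),(419,463),(212,562)]),
'cradle bottom2':('c2',0,[(738,297),(558,221)]),
'stand foot bottom':('c1',0,[(122,441),(273,307),(12,369)]),
'stand foot2':('c2',0,[(645,380)]),
'fullfoot':('c1',0,[(314,246),(462,147),(219,183)]),'fullfoot2':('c2',0,[(274,356),(346,288)]),
'bay top':('c1',.03,[(571,21),(776,77),(504,117),(517,120),(713,180),(727,184),(580,42),(763,93)]),
'bay top2':('c2',.03,[(104,36),(12,148),(236,60),(235,66)]),
'B1top':('c1',.035,[(556,139),(587,151),(551,190),(518,175)]),
'B2top':('c1',.035,[(625,166),(658,180),(627,219),(594,203)]),
'B3top':('c1',.035,[(567,211),(600,221),(574,259),(540,247)]),
'tape':('c1',.025,[(335,261),(335,337),(284,300),(387,300)]),'jar':('c1',.065,[(513,366),(513,423),(480,393),(546,393)]),
}
for k,(c,z,ps) in L.items(): print(k,[w(c,p,z)[:2].tolist() for p in ps])
E
```

```text
board top [[470.4, 358.7], [461.1, 358.5], [433.3, 201.5], [441.9, 200.2]]
board top2 [[434.6, 199.0], [463.0, 354.6], [470.7, 352.9], [444.6, 198.5]]
cradle bottom [[449.7, 362.9], [418.5, 186.8], [489.5, 355.9]]
cradle bottom2 [[478.4, 357.8], [449.2, 179.1]]
stand foot bottom [[628.7, 310.8], [626.4, 124.8], [759.0, 309.2]]
stand foot2 [[621.1, 314.7]]
fullfoot [[645.7, 45.4], [616.5, -142.0], [772.2, 33.0]]
fullfoot2 [[742.5, 32.5], [635.3, 45.6]]
bay top [[620.2, -334.6], [408.0, -377.6], [589.3, -173.1], [576.8, -176.8], [382.6, -213.1], [369.5, -215.9], [593.9, -311.4], [406.4, -348.8]]
bay top2 [[407.1, -378.4], [635.8, -324.9], [380.7, -220.6], [392.3, -214.9]]
B1top [[528.3, -171.1], [495.5, -174.0], [492.8, -110.5], [528.6, -109.5]]
B2top [[455.7, -177.2], [421.0, -178.8], [416.5, -118.9], [451.7, -119.0]]
B3top [[465.7, -96.1], [434.6, -102.6], [427.1, -49.4], [459.5, -44.2]]
tape [[601.4, 67.3], [544.5, 137.1], [607.2, 129.6], [535.3, 77.7]]
jar [[384.5, 104.6], [350.9, 152.6], [389.4, 142.9], [347.2, 112.5]]
```

Emit:
{"api": "step_arm", "payload": {
  "moves": [
    [13,45,7,0,0,0.06,1],
    [13,45,7,0,0,0.06,1],
    [13,45,7,0,0,0.06,1],
    [13,45,7,0,0,0.06,1],
    [13,45,7,0,0,0.06,1],
    [13,45,7,0,0,0.06,1],
    [13,45,7,0,0,0.06,1],
    [13,45,7,0,0,0.06,1],
    [13,45,7,0,0,0.06,1],
    [13,45,7,0,0,0.06,1],
    [13,45,7,0,0,0.06,1],
    [13,45,7,0,0,0.06,1],
    [13,45,7,0,0,0.06,1],
    [13,45,7,0,0,0.06,1],
    [13,45,7,0,0,0.06,1],
    [13,45,7,0,0,0.06,1],
    [13,45,7,0,0,0.05,1],
    [0,0,0,0,0,0,1]
  ]
}}

```text
clock: 1.9
position: [0.4455, 0.2128, 0.3474]
tcp_rot: [[-0.172, -0.985, -0.004], [-0.985, 0.172, -0.003], [0.004, 0.004, -1.0]]
contact_force: [0.6, 0.5, -0.9]
gripper_width: 0.0854
gripper_force: 0.0
```

Run:
```python
from h import *
st=robot.state(); print(st['position'],st['tcp_rot'].round(3).tolist(),st['clock'],st['joint_positions'])
s=snap('wrist','w1'); print(s['position'],s['attitude'].round(3).tolist(),s['mtx'][0,0])
```

```text
[0.44549697 0.21282999 0.34737399] [[-0.172, -0.985, -0.004], [-0.985, 0.172, -0.003], [0.004, 0.004, -1.0]] 1.9 [ 4.89260336e+01 -1.09987281e+01  4.57018420e+00 -8.46456875e-02
 -1.05866242e+02 -5.88521654e+01]
[0.435021   0.14665069 0.4902924 ] [[-0.985, 0.166, 0.041], [0.171, 0.95, 0.26], [0.004, 0.263, -0.965]] 365.7704901348967
```

View pics/w1.png

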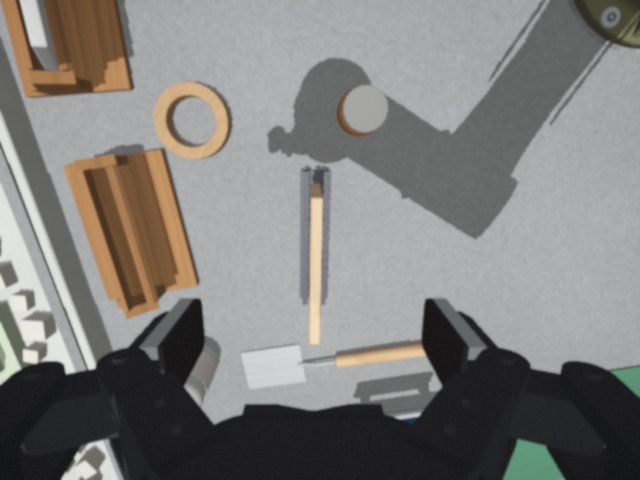

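```bash
cat >> pts.py <<'E'
S['w']=load('w1'); K['w']=(0,0,1)
def slotpts(x,y,yaw,L):  # slot-frame points(mm) -> world m
    a=np.radians(yaw); Rz=np.array([[np.cos(a),-np.sin(a),0],[np.sin(a),np.cos(a),0],[0,0,1]])
    t=np.radians(30); Ry=np.array([[np.cos(t),0,-np.sin(t)],[0,1,0],[np.sin(t),0,np.cos(t)]])
    return (np.array([x,y,40])+np.asarray(L,float)@(Rz@Ry).T)/1000
E
python3 - <<'E'
from pts import *
print('panel far edge',w('c2',(181,88),.1556),w('c2',(331,148),.1556))
print('panel c1 far/near',w('c1',(437,22),.1556),w('c1',(441,35),.1496),w('c1',(313,100),.1496))
im=S['w']['pixels'][130:330,50:250,::-1]; k=3
im=cv2.resize(im,None,fx=k,fy=k,interpolation=cv2.INTER_CUBIC)
x,y,yaw=680,218,0
def dr(P,col):
    q=proj(S['w'],P); q=((q-[50,130]+.5)*k-.5).astype(int); cv2.polylines(im,[q],True,col,1); print((q/k+[50,130]).round(0).tolist())
dr(slotpts(x,y,yaw,[(-7.5,-83,0),(7.5,-83,0),(7.5,83,0),(-7.5,83,0)]),(0,255,0))
dr(slotpts(x,y,yaw,[(-14.5,-83,57),(14.5,-83,57),(14.5,83,57),(-14.5,83,57)]),(255,0,0))
for u in range(60,250,20): cv2.putText(im,str(u),((u-50)*k,10),0,.35,(0,0,255)); cv2.line(im,((u-50)*k,12),((u-50)*k,18),(0,0,255))
for v in range(140,330,20): cv2.putText(im,str(v),(570,(v-130)*k),0,.35,(0,0,255)); cv2.line(im,(590,(v-130)*k),(600,(v-130)*k),(0,0,255))
cv2.imwrite('pics/c3.png',im)
E
```

```text
panel far edge [ 629.5 -124.2  155.6] [649.1  34.7 155.6]
panel c1 far/near [ 630.5 -125.   155.6] [ 621.  -118.1  149.6] [656.4  18.6 149.6]
[[116.0, 167.0], [103.0, 169.0], [143.0, 295.0], [155.0, 291.0]]
[[125.0, 164.0], [96.0, 169.0], [142.0, 311.0], [167.0, 302.0]]
```

View pics/c3.png

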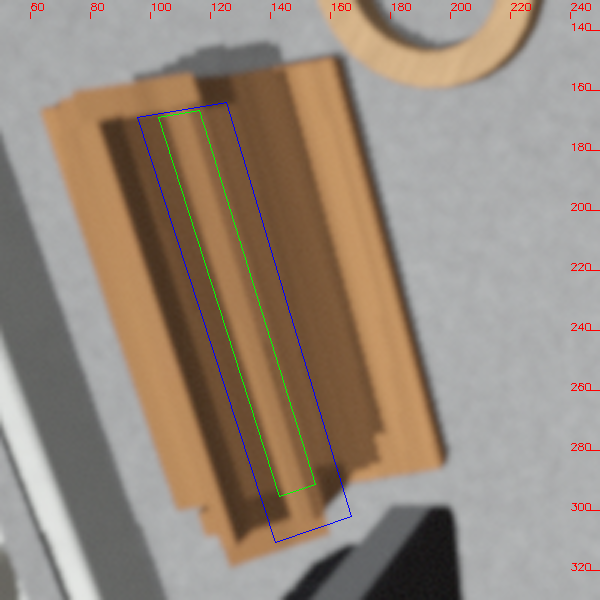

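Run:
```python
from pts import *
for yaw in(0,-2):
  for n,L in {'floor':[(s*7.5,e*83,0) for e in(-1,1) for s in(1,-1)],'wall45':[(s*7.5,e*83,45) for e in(-1,1) for s in(1,-1)],'rim57':[(s*14.5,e*83,57) for e in(-1,1) for s in(1,-1)],'outer45':[(s*19.5,e*95,45) for e in(-1,1) for s in(1,-1)]}.items():
    print(yaw,n,proj(S['w'],slotpts(695,218,yaw,L)).round(1).tolist())
  a=np.radians(yaw);R=np.array([[np.cos(a),-np.sin(a)],[np.sin(a),np.cos(a)]])
  for z in(0,.012):
    F=np.c_[(np.array([695,218])+np.array([(65,-95),(-65,-95),(65,95),(-65,95)])@R.T)/1000,[z]*4]
    print('foot',z,proj(S['w'],F).round(1).tolist())
```

```text
0 floor [[90.5, 171.0], [104.3, 168.6], [132.0, 297.0], [144.0, 293.1]]
0 wall45 [[89.5, 170.2], [104.6, 167.6], [134.7, 307.2], [147.7, 302.9]]
0 rim57 [[81.8, 171.2], [111.8, 166.1], [129.1, 312.4], [154.9, 303.7]]
0 outer45 [[73.2, 161.1], [113.1, 154.9], [127.0, 319.8], [160.6, 308.2]]
foot 0 [[64.0, 167.0], [159.9, 149.5], [109.7, 298.6], [197.0, 284.1]]
foot 0.012 [[57.9, 167.6], [156.1, 149.7], [105.2, 302.1], [194.4, 287.3]]
-2 floor [[92.7, 170.4], [106.6, 168.4], [129.8, 297.2], [141.9, 293.6]]
-2 wall45 [[92.2, 170.2], [107.4, 168.1], [132.5, 308.0], [145.6, 304.0]]
-2 rim57 [[84.6, 171.3], [114.8, 167.0], [126.9, 313.2], [152.9, 305.1]]
-2 outer45 [[76.2, 160.7], [116.3, 155.6], [124.4, 320.3], [158.3, 309.6]]
foot 0 [[65.9, 164.9], [162.9, 150.9], [107.0, 297.5], [195.1, 285.9]]
foot 0.012 [[59.8, 165.4], [159.2, 151.1], [102.5, 301.0], [192.5, 289.2]]
```

```bash
cat > fit.py <<'E'
from pts import *
from scipy.optimize import least_squares
def pl(p,L,z):
    a=np.radians(p[2]);R=np.array([[np.cos(a),-np.sin(a)],[np.sin(a),np.cos(a)]])
    return np.c_[(np.array(p[:2])+np.array(L,float)@R.T)/1000,np.full(len(L),z)]
def fit(obs,p0,off=()):
    # obs: list (cam, fn(p)->world pts, pixels)
    f=lambda p:np.concatenate([(proj(S[c],fn(p))-np.array([px(c,q) for q in u])).ravel()*(1 if c!='w' else 1) for c,fn,u in obs])
    r=least_squares(f,p0,loss='soft_l1'); print(r.x.round(2),f(r.x).round(1).tolist()); return r.x
E
python3 - <<'E'
from fit import *
foot=lambda p:pl(p,[(-65,-95),(-65,95),(65,-95),(65,95)],0)
o=[('w',lambda p:slotpts(*p,[(14.5,-83,57),(14.5,83,57)]),[(83,170),(128,311)]),
('w',foot,[(163.5,149),(198.5,284.5),(63.5,166),(110,299)]),
('c1',lambda p:foot(p)[[0,1,3]],[(273,307),(122,441),(12,369)])]
print('slot');fit(o,[695,218,0])
print('slot w only');fit(o[:2],[695,218,0])
print('bay')
fit([('c1',lambda p:pl(p,[(112,-97),(-112,-97),(112,65),(100,65),(-100,65),(-112,65),(100,-85),(-100,-85)],.03),[(571,21),(776,77),(504,117),(517,120),(713,180),(727,184),(580,42),(763,93)])],[491,-258,11])
print('cradle'); fit([('c1',lambda p:pl(p,[(-20,90),(-20,-90),(20,90)],0),[(245,594),(419,463),(212,562)])],[454,271,-10])
print('board')
bt=lambda p:pl(p,[(6,80),(-6,80),(-6,-80),(6,-80)],.138)
ob=[('c1',bt,[(209,464),(219,470),(387,352),(379,346)]),('c2',lambda p:bt(p)[[2,1,0,3]],[(602,97),(770,160),(766,164),(598,102)]),
('w',bt,[(308.5,343),(321,343),(323,184),(310.5,184)])]
fit(ob,[452,278,-10]); 
for o in ob: fit([o],[452,278,-10])
E
```

```text
slot
[ 6.9372e+02  2.1714e+02 -4.0000e-01] [0.2, 0.1, 1.5, 0.7, -2.2, -0.1, -1.1, -0.7, 1.6, -0.3, -0.2, -1.3, 0.1, -0.8, -0.8, 0.4, -0.9, 0.6]
slot w only
[ 6.939e+02  2.173e+02 -3.900e-01] [0.1, 0.3, 1.4, 0.9, -2.3, 0.0, -1.2, -0.6, 1.5, -0.1, -0.2, -1.2]
bay
[ 491.85 -258.07   10.75] [-0.3, 0.4, 2.0, 1.7, -0.1, -0.1, -0.6, 0.1, 0.3, 0.2, -0.2, 0.1, -1.3, -3.6, 1.0, -2.6]
cradle
[453.87 271.11 -10.07] [-0.2, 0.0, 0.2, -0.2, -0.0, 0.1]
board
[452.7  275.62 -10.44] [0.8, -2.4, 0.9, -1.1, 1.3, -0.8, 0.5, -1.7, -0.1, -0.6, 0.6, -0.3, -0.1, 0.6, -1.1, -0.4, 0.8, -0.1, -0.6, 0.0, -0.0, 11.3, 0.0, 11.1]
[451.68 279.71 -10.12] [-0.1, -0.7, 0.1, 0.6, 0.4, 0.5, -0.5, -0.4]
[453.15 276.03 -10.46] [0.0, -0.5, 0.7, -0.1, 0.0, 0.8, -1.0, -0.3]
[451.12 266.23 -10.46] [0.7, -8.0, -0.6, -7.9, 0.0, 1.3, -0.0, 1.2]
```

Emit:
{"api": "step_arm", "payload": {
  "moves": [
    [2,16,0,0,0,-0.007,1],
    [2,16,0,0,0,0,1],
    [2,16,-20,0,0,0,1],
    [1,15,-30,0,0,0,1],
    [0,0,-40,0,0,0,1],
    [0,0,-40,0,0,0,1],
    [0,0,-40,0,0,0,1],
    [0,0,-30,0,0,0,1],
    [0,0,-25,0,0,0,1],
    [0,0,-15,0,0,0,1],
    [0,0,-9,0,0,0,1],
    [0,0,0,0,0,0,1]
  ]
}}

```text
clock: 3.15
position: [0.452, 0.2713, 0.1008]
tcp_rot: [[-0.184, -0.983, -0.001], [-0.983, 0.184, -0.001], [0.001, 0.001, -1.0]]
contact_force: [0.1, 0.3, -0.1]
gripper_width: 0.0853
gripper_force: 0.0
```

Emit:
{"api": "step_arm", "payload": {
  "moves": [
    [0.5,4,-3,0,0,0,1],
    [0,0,0,0,0,0,1],
    [0,0,0,0,0,0,-1],
    [0,0,0,0,0,0,-1],
    [0,0,0,0,0,0,-1],
    [0,0,0,0,0,0,-1],
    [0,0,0,0,0,0,-1],
    [0,0,0,0,0,0,-1],
    [0,0,0,0,0,0,-1]
  ]
}}

```text
clock: 4.05
position: [0.4527, 0.2755, 0.0984]
tcp_rot: [[-0.184, -0.983, 0.0], [-0.983, 0.184, 0.0], [-0.0, -0.0, -1.0]]
contact_force: [0.5, -0.5, 0.6]
gripper_width: 0.0114
gripper_force: 58.7
```

Emit:
{"api": "step_arm", "payload": {
  "moves": [
    [0,0,15,0,0,0,-1],
    [0,0,30,0,0,0,-1],
    [0,0,40,0,0,0,-1],
    [0,0,40,0,0,0,-1],
    [0,-20,5,0,0,-0.08,-1],
    [0,-20,0,0,0,-0.08,-1],
    [0,-20,0,0,0,-0.08,-1],
    [0,-20,0,0,0,-0.08,-1],
    [0,-20,0,0,0,-0.08,-1],
    [0,-20,0,0,0,-0.08,-1],
    [0,-20,0,0,0,-0.08,-1],
    [0,-20,0,0,0,-0.08,-1],
    [0,-20,0,0,0,-0.08,-1],
    [0,-20,0,0,0,-0.08,-1],
    [0,-20,0,0,0,-0.08,-1],
    [0,-20,0,0,0,-0.08,-1],
    [0,-20,0,0,0,-0.08,-1],
    [-2,-20,0,0,0,-0.08,-1],
    [-2,-7,0,0,0,-0.078,-1],
    [0,0,0,0,0,0,-1]
  ]
}}

```text
clock: 6.05
position: [0.4484, -0.0124, 0.2293]
tcp_rot: [[-0.983, -0.184, 0.001], [-0.184, 0.983, 0.0], [-0.001, 0.0, -1.0]]
contact_force: [0.1, 0.6, -0.6]
gripper_width: 0.0113
gripper_force: 58.6
```

Run:
```python
from h import *
st=robot.state(); print(st['position'],st['tcp_rot'].round(4).tolist(),st['clock'],st['joint_positions'],st['gripper_force'])
snap('side','s2');snap('scene','q2')
a=load('side0')['pixels'][150:390,240:440,::-1]; b=load('s2')['pixels'][150:390,240:440,::-1]
cv2.imwrite('pics/c4.png',cv2.resize(load('s2')['pixels'][150:300,240:440,::-1],None,fx=4,fy=4,interpolation=cv2.INTER_CUBIC))
```

```text
[ 0.44841127 -0.01241683  0.22925072] [[-0.9828, -0.1845, 0.0008], [-0.1845, 0.9828, 0.0003], [-0.0009, 0.0002, -1.0]] 6.05 [ 2.43945564e+01 -2.14419676e+01 -1.62474164e+01  1.68773822e-03
 -9.51446467e+01 -1.03765171e+02] 58.645132184028625
```

View pics/c4.png

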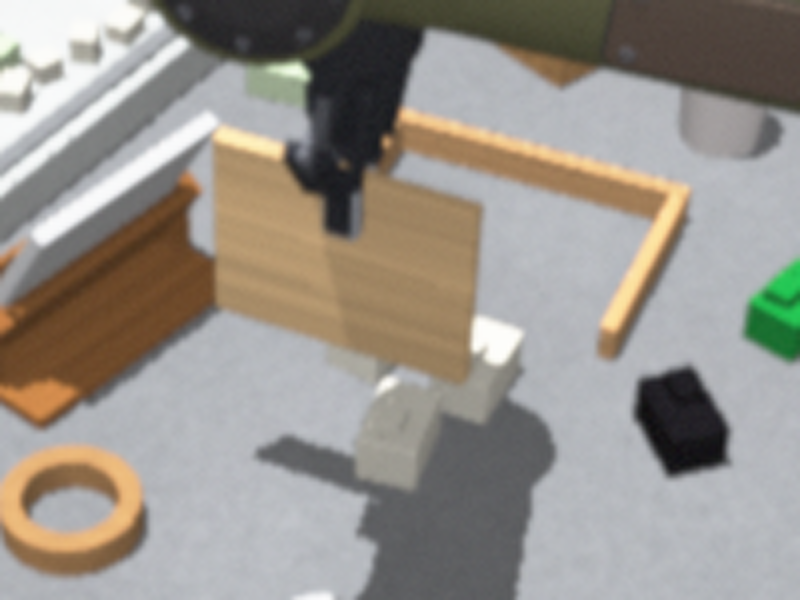

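The board is held upright, with its near face's bottom corners at crop (215,305) and (468,382). The houses are still in front of the fence mouth. Next I'll measure the board's offset in the hand.

Run:
```python
from fit import *
S['s2']=load('s2');K['s2']=(240,150,4)
fit([('s2',lambda p:pl(p,[(80,6),(-80,6)],.1389),[(215,305),(468,382)]),('s2',lambda p:pl(p,[(80,6),(-80,6)],.2689),[(215,132),(482,206)])],[448,-12,10.7])
s=load('s2')
for P in ([.452,-.002,.27],[.6,.2,.1]): pass
```

```text
[452.12 -15.29  11.79] [0.6, -0.1, 0.1, -0.4, -0.4, 0.2, -0.2, 0.3]
```

Emit:
{"api": "step_arm", "payload": {
  "moves": [
    [0,0,-30,0,0,0,-1],
    [0,0,-35,0,0,0,-1],
    [0,0,-35,0,0,0,-1],
    [0,0,-25,0,0,0,-1],
    [0,0,-10,0,0,0,-1],
    [0,0,0,0,0,0,-1],
    [1.9,-9.8,0,0,0,0,-1],
    [1.9,-9.8,0,0,0,0,-1],
    [1.9,-9.8,0,0,0,0,-1],
    [1.9,-9.8,0,0,0,0,-1],
    [1.9,-9.8,0,0,0,0,-1],
    [1.9,-9.8,0,0,0,0,-1],
    [1.9,-9.8,0,0,0,0,-1],
    [1.9,-9.8,0,0,0,0,-1],
    [1.9,-9.8,0,0,0,0,-1],
    [1.9,-9.8,0,0,0,0,-1],
    [1.9,-9.8,0,0,0,0,-1],
    [1.9,-9.8,0,0,0,0,-1]
  ]
}}

```text
clock: 7.95
position: [0.4715, -0.1298, 0.0932]
tcp_rot: [[-0.982, -0.187, -0.0], [-0.187, 0.982, 0.0], [0.0, 0.0, -1.0]]
contact_force: [-0.3, 3.7, 0.3]
gripper_width: 0.0114
gripper_force: 58.9
```

Emit:
{"api": "step_arm", "payload": {
  "moves": [
    [1.9,-9.8,0,0,0,0,-1],
    [1.9,-9.8,0,0,0,0,-1],
    [1.9,-9.8,0,0,0,0,-1],
    [1.9,-9.8,0,0,0,0,-1],
    [0,0,0,0,0,0,-1]
  ]
}}

```text
clock: 8.45
position: [0.479, -0.1697, 0.0931]
tcp_rot: [[-0.983, -0.185, -0.001], [-0.185, 0.983, -0.001], [0.001, -0.001, -1.0]]
contact_force: [0.3, 0.1, -1.4]
gripper_width: 0.0115
gripper_force: 58.7
```

Run:
```python
from h import *
st=robot.state(); print(st['position'],st['contact_force'],st['gripper_force'],st['clock'])
a=snap('scene','q3')['pixels'];b=snap('side','s3')['pixels']
im=np.hstack([cv2.resize(p[y:y+130,x:x+130,::-1],None,fx=3,fy=3,interpolation=cv2.INTER_CUBIC) for p,x,y in((a,195,180),(b,300,165))])
cv2.imwrite('pics/c5.png',im)
```

```text
[ 0.47903744 -0.16973214  0.0931382 ] [ 0.32605947  0.1461132  -1.44169786] 58.74822735786438 8.45
```

View pics/c5.png

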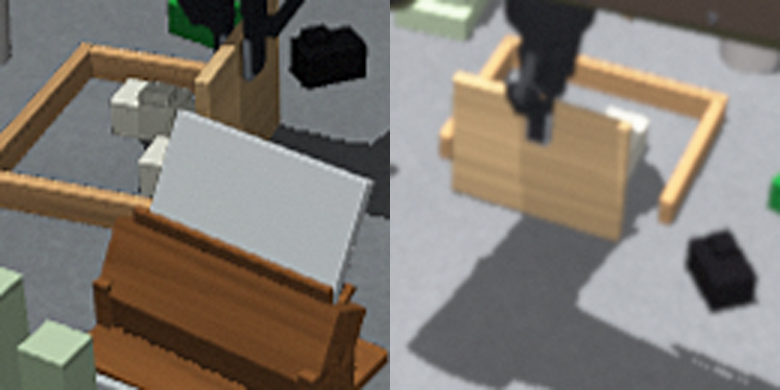

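Emit:
{"api": "step_arm", "payload": {
  "moves": [
    [1.9,-9.8,0,0,0,0,-1],
    [1.9,-9.8,0,0,0,0,-1],
    [1.9,-9.8,0,0,0,0,-1],
    [1.3,-6.7,0,0,0,0,-1],
    [0,0,0,0,0,0,-1],
    [0,0,0,0,0,0,-1],
    [-0.9,4.9,0,0,0,0,-1],
    [-0.9,4.9,5,0,0,0,-1],
    [0,0,20,0,0,0,-1],
    [0,0,40,0,0,0,-1],
    [0,0,45,0,0,0,-1],
    [0,0,45,0,0,0,-1],
    [0,0,20,0,0,0,-1]
  ]
}}

```text
clock: 9.85
position: [0.4849, -0.1947, 0.2742]
tcp_rot: [[-0.982, -0.187, 0.007], [-0.187, 0.982, -0.002], [-0.007, -0.003, -1.0]]
contact_force: [0.6, 0.4, -1.9]
gripper_width: 0.0113
gripper_force: 59.1
```

Run:
```python
from fit import *
st=robot.state(); print(st['position'],st['tcp_rot'].round(4).tolist(),st['gripper_force'],st['clock'])
a=snap('scene','q4')['pixels'];b=snap('side','s4')['pixels']; S['q4']=load('q4');S['s4']=load('s4')
im=[]
for n,x,y in(('q4',170,160),('s4',300,165)):
    i=S[n]['pixels'][:,:,::-1].copy(); i=cv2.resize(i[y:y+130,x:x+130],None,fx=3,fy=3,interpolation=cv2.INTER_CUBIC)
    q=proj(S[n],pl([491.85,-258,10.75],[(100,65),(-100,65)],0)); cv2.line(i,*[tuple(int(v) for v in (r-[x,y]+.5)*3) for r in q],(0,0,255),1); im.append(i)
cv2.imwrite('pics/c6.png',np.hstack(im))
```

```text
[ 0.48489771 -0.1947367   0.27423091] [[-0.9823, -0.1872, 0.0072], [-0.1872, 0.9823, -0.002], [-0.0067, -0.0033, -1.0]] 59.10879671573639 9.85
```

View pics/c6.png

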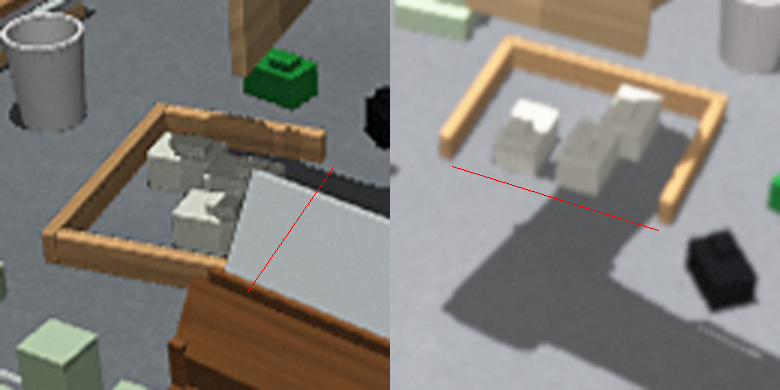

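All three houses are behind the mouth line (drawn in red) in both views. I'll carry the board to a hover above the empty slot.

Emit:
{"api": "step_arm", "payload": {
  "moves": [
    [0,10,0,0,0,0,-1],
    [4,29,2,0,0,0.098,-1],
    [4,29,2,0,0,0.098,-1],
    [4,29,2,0,0,0.098,-1],
    [4,29,2,0,0,0.098,-1],
    [4,29,2,0,0,0.098,-1],
    [4,29,2,0,0,0.098,-1],
    [4,29,2,0,0,0.098,-1],
    [4,29,2,0,0,0.098,-1],
    [4,29,2,0,0,0.098,-1],
    [4,29,2,0,0,0.098,-1],
    [4,29,2,0,0,0.098,-1],
    [4,29,2,0,0,0.098,-1],
    [4,29,2,0,0,0.098,-1],
    [4,25,0,0,0,0.098,-1],
    [0,0,0,0,-0.131,0,-1],
    [0,0,0,0,-0.131,0,-1],
    [0,0,0,0,-0.131,0,-1],
    [0,0,0,0,-0.131,0,-1],
    [0,0,0,0,0,0,-1]
  ]
}}

```text
clock: 11.95
position: [0.5361, 0.2158, 0.2839]
tcp_rot: [[-0.006, -0.869, 0.495], [-1.0, 0.003, -0.007], [0.005, -0.495, -0.869]]
contact_force: [-0.1, 0.1, -3.4]
gripper_width: 0.0113
gripper_force: 59.4
```

Emit:
{"api": "step_arm", "payload": {
  "moves": [
    [12,1,-6,0.005,-0.006,0,-1],
    [12,1,-6,0,0,0,-1],
    [15,0,-26,0,0,0,-1],
    [15,0,-26,0,0,0,-1],
    [15,0,-26,0,0,0,-1],
    [10,0,-17,0,0,0,-1],
    [0,0,0,0,0,0,-1],
    [0,0,0,0,0,0,-1]
  ]
}}

```text
clock: 12.75
position: [0.6197, 0.2192, 0.1872]
tcp_rot: [[-0.011, -0.863, 0.505], [-1.0, 0.014, 0.003], [-0.01, -0.504, -0.863]]
contact_force: [-0.2, 0.5, -1.0]
gripper_width: 0.0111
gripper_force: 59.3
```

Run:
```python
from fit import *
st=robot.state(); print(st['position'],st['tcp_rot'].round(4).tolist(),st['clock'])
snap('scene','q5');snap('side','s5'); im=[]
k=4
for n,x,y,ww in(('q5',330,220,125),('s5',130,190,75)):
    S[n]=load(n); i=cv2.resize(S[n]['pixels'][y:y+145,x:x+ww,::-1],None,fx=k,fy=k,interpolation=cv2.INTER_CUBIC)
    for L,c in(([(7.5,-80,90),(7.5,-80,45)],0),([(s*6,e*80,200) for s,e in((1,1),(-1,1),(-1,-1),(1,-1))],0)): pass
    r=st['tcp_rot'];B=lambda a,b,cc:(st['position']+r@(np.array([a,b,cc])/1000))
    P=[B(a,b,c) for a,b,c in((-80,-6,90.4),(80,-6,90.4),(80,-6,-39.6),(-80,-6,-39.6),(-80,6,-39.6),(80,6,-39.6))]
    q=proj(S[n],P); cv2.polylines(i,[((q-[x,y]+.5)*k).astype(int)],True,(255,0,0),1)
    q=proj(S[n],slotpts(693.8,217.2,-.4,[(14.5,-83,57),(14.5,83,57),(-14.5,83,57),(-14.5,-83,57)])); cv2.polylines(i,[((q-[x,y]+.5)*k).astype(int)],True,(0,255,0),1)
    q=proj(S[n],pl([693.8,217.2,-.4],[(-65,-95),(-65,95),(65,95),(65,-95)],0)); cv2.polylines(i,[((q-[x,y]+.5)*k).astype(int)],True,(0,0,255),1)
    im.append(i)
cv2.imwrite('pics/c7.png',np.hstack(im))
```

```text
[0.61971956 0.21922575 0.18715634] [[-0.0106, -0.8633, 0.5045], [-0.9999, 0.0141, 0.0031], [-0.0098, -0.5044, -0.8634]] 12.75
```

View pics/c7.png

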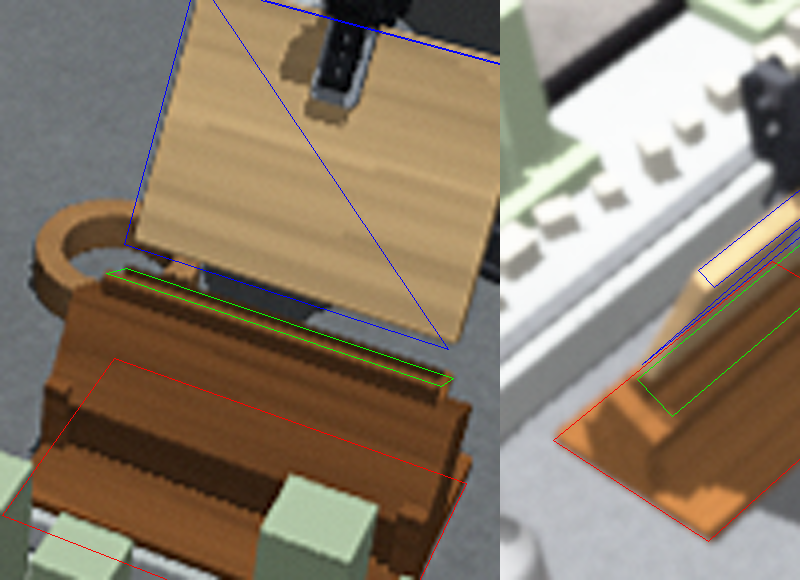

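The scene view shows the board sitting about 2.7 mm further towards +y than the TCP implies. The slot model (green) matches the rim. I'll compute the correction from this.

```bash
cat > corr.py <<'E'
from h import *
from scipy.spatial.transform import Rotation as R
import sys
h=float(sys.argv[1]) # board bottom height in slot frame mm
st=robot.state(); a=np.radians(-.4); Rs=R.from_euler('z',a).as_matrix()@R.from_euler('y',-30,degrees=True).as_matrix()
O=np.array([693.8,217.2-2.7,40.])
D=np.c_[-Rs[:,1],-Rs[:,0],-Rs[:,2]]; C=st['tcp_rot']
print('rot',R.from_matrix(D@C.T).as_rotvec().round(4),'shift',(O+Rs[:,2]*(h+90.4)-st['position']*1000).round(1))
print('tcp in slot',(Rs.T@(st['position']*1000-O)).round(1),st['contact_force'].round(1),st['torque'].round(2),st['clock'],st['qvel'].round(1))
E
python3 corr.py 67
```

```text
rot [-0.0117  0.0077  0.0026] shift [ -4.6  -4.8 -12.7]
tcp in slot [ 10.3   4.8 166.1] [-0.2 -0.1 -0.9] [-0.01  1.59  0.  ] 12.85 [ 0.3 -0.9 -0.3  0.   0.1 -0.1]
```

Emit:
{"api": "step_arm", "payload": {
  "moves": [
    [-8,-4.8,0,-0.012,0.008,0.003,-1],
    [0,0,0,0,0,0,-1],
    [3,0,-8,0,0,0,-1],
    [0,0,0,0,0,0,-1],
    [0,0,0,0,0,0,-1]
  ]
}}

```text
clock: 13.35
position: [0.6141, 0.2144, 0.1787]
tcp_rot: [[-0.007, -0.867, 0.498], [-1.0, 0.005, -0.005], [0.002, -0.498, -0.867]]
contact_force: [0.1, -0.7, -1.4]
gripper_width: 0.0112
gripper_force: 59.4
```

```bash
python3 corr.py 67
```

```text
rot [ 0.0021 -0.0023 -0.0004] shift [ 1.   0.7 -2.4]
tcp in slot [  0.3  -0.7 159.9] [ 0.1 -0.7 -1.4] [0.07 1.63 0.01] 13.35 [ 0.1 -0.1  0.4  0.2 -0.1 -0. ]
```

Emit:
{"api": "step_arm", "payload": {
  "moves": [
    [2.5,0.7,-4.3,0.002,-0.002,0,-1],
    [2.5,0,-4.3,0,0,0,-1],
    [2.5,0,-4.3,0,0,0,-1],
    [2.5,0,-4.3,0,0,0,-1],
    [2.5,0,-4.3,0,0,0,-1],
    [0,0,0,0,0,0,-1]
  ]
}}

```text
clock: 13.95
position: [0.6267, 0.2149, 0.1565]
tcp_rot: [[-0.007, -0.867, 0.499], [-1.0, 0.006, -0.004], [0.001, -0.499, -0.867]]
contact_force: [-1.3, -1.4, -1.3]
gripper_width: 0.0115
gripper_force: 59.4
```

```bash
python3 corr.py 44
```

```text
rot [ 0.0006 -0.001  -0.0001] shift [-0.1  0.1 -0.1]
tcp in slot [ 1.000e-01 -1.000e-01  1.344e+02] [-1.3 -1.4 -1.3] [ 0.02  1.66 -0.02] 13.95 [ 0.2 -0.8  0.4  0.1 -0.7  0.1]
```

Emit:
{"api": "step_arm", "payload": {
  "moves": [
    [1.5,0,-2.6,0,0,0,-1],
    [1.5,0,-2.6,0,0,0,-1],
    [1.5,0,-2.6,0,0,0,-1],
    [1.5,0,-2.6,0,0,0,-1],
    [0,0,0,0,0,0,-1]
  ]
}}

```text
clock: 14.45
position: [0.6327, 0.215, 0.1467]
tcp_rot: [[-0.007, -0.866, 0.5], [-1.0, 0.006, -0.003], [0.0, -0.5, -0.866]]
contact_force: [-0.7, -0.1, -1.6]
gripper_width: 0.0114
gripper_force: 59.4
```

```bash
python3 corr.py 32
```

```text
rot [ 0.     -0.0004 -0.0002] shift [-0.1 -0.1 -0.7]
tcp in slot [4.00e-01 1.00e-01 1.23e+02] [-0.7 -0.1 -1.6] [0.04 1.65 0.02] 14.45 [ 0.1 -0.3  0.2  0.1 -0.5  0.1]
```

Inside the slot with no contact force. Continuing down.

Emit:
{"api": "step_arm", "payload": {
  "moves": [
    [1.5,0,-2.6,0,0,0,-1],
    [1.5,0,-2.6,0,0,0,-1],
    [1.5,0,-2.6,0,0,0,-1],
    [1.5,0,-2.6,0,0,0,-1],
    [1.5,0,-2.6,0,0,0,-1],
    [1.5,0,-2.6,0,0,0,-1],
    [1.5,0,-2.6,0,0,0,-1],
    [0,0,0,0,0,0,-1]
  ]
}}

```text
clock: 15.25
position: [0.6432, 0.215, 0.1285]
tcp_rot: [[-0.007, -0.866, 0.5], [-1.0, 0.006, -0.003], [0.0, -0.5, -0.866]]
contact_force: [0.1, 0.9, -1.6]
gripper_width: 0.0113
gripper_force: 59.4
```

```bash
python3 corr.py 0
```

```text
rot [ 0.     -0.0004 -0.0002] shift [  5.4  -0.2 -10.2]
tcp in slot [  0.4   0.2 101.9] [ 0.1  0.9 -1.6] [ 0.    1.62 -0.01] 15.25 [ 0.2 -0.5  0.2  0.1 -0.5  0. ]
```

Nominally 11.5 mm remains, so I'll approach the floor gently.

Emit:
{"api": "step_arm", "payload": {
  "moves": [
    [1,0,-1.7,0,0,0,-1],
    [1,0,-1.7,0,0,0,-1],
    [1,0,-1.7,0,0,0,-1],
    [1,0,-1.7,0,0,0,-1],
    [1,0,-1.7,0,0,0,-1],
    [0,0,0,0,0,0,-1]
  ]
}}

```text
clock: 15.85
position: [0.6482, 0.2151, 0.1202]
tcp_rot: [[-0.007, -0.866, 0.5], [-1.0, 0.006, -0.003], [-0.0, -0.5, -0.866]]
contact_force: [-0.2, 0.7, -1.6]
gripper_width: 0.0115
gripper_force: 59.4
```

Emit:
{"api": "step_arm", "payload": {
  "moves": [
    [0.5,0,-0.9,0,0,0,-1],
    [0,0,0,0,0,0,-1]
  ]
}}

```text
clock: 16.05
position: [0.6487, 0.2152, 0.1197]
tcp_rot: [[-0.007, -0.866, 0.5], [-1.0, 0.006, -0.003], [-0.0, -0.5, -0.866]]
contact_force: [0.3, -0.7, -1.9]
gripper_width: 0.0114
gripper_force: 59.4
```

Emit:
{"api": "step_arm", "payload": {
  "moves": [
    [0.5,0,-0.9,0,0,0,-1],
    [0,0,0,0,0,0,-1]
  ]
}}

```text
clock: 16.25
position: [0.6492, 0.2152, 0.1187]
tcp_rot: [[-0.007, -0.866, 0.5], [-1.0, 0.006, -0.003], [-0.0, -0.5, -0.866]]
contact_force: [0.6, -0.4, -1.1]
gripper_width: 0.011
gripper_force: 59.4
```

Emit:
{"api": "step_arm", "payload": {
  "moves": [
    [0.5,0,-0.9,0,0,0,-1],
    [0,0,0,0,0,0,-1]
  ]
}}

```text
clock: 16.45
position: [0.6499, 0.2154, 0.1184]
tcp_rot: [[-0.006, -0.866, 0.501], [-1.0, 0.006, -0.003], [-0.001, -0.501, -0.866]]
contact_force: [-0.7, -0.8, 0.6]
gripper_width: 0.0115
gripper_force: 59.7
```

Emit:
{"api": "step_arm", "payload": {
  "moves": [
    [0.5,0,-0.9,0,0,0,-1],
    [0,0,0,0,0,0,-1]
  ]
}}

```text
clock: 16.65
position: [0.6502, 0.2154, 0.1186]
tcp_rot: [[-0.007, -0.865, 0.501], [-1.0, 0.006, -0.003], [-0.001, -0.501, -0.865]]
contact_force: [-9.9, -1.1, 6.5]
gripper_width: 0.0111
gripper_force: 61.2
```

Emit:
{"api": "step_arm", "payload": {
  "moves": [
    [0.3,0,-0.5,0,0,0,-1],
    [0,0,0,0,0,0,-1]
  ]
}}

```text
clock: 16.85
position: [0.6504, 0.2154, 0.1187]
tcp_rot: [[-0.007, -0.865, 0.501], [-1.0, 0.006, -0.003], [-0.001, -0.501, -0.865]]
contact_force: [-14.4, -1.2, 9.9]
gripper_width: 0.0112
gripper_force: 61.9
```

Seated: the floor reacts at the nominal depth. I'll relax the sideways load, release, and back off along the slot axis.

Emit:
{"api": "step_arm", "payload": {
  "moves": [
    [-0.7,0,0.2,0,0,0,-1],
    [0,0,0,0,0,0,-1],
    [0,0,0,0,0,0,-1],
    [0,0,0,0,0,0,0],
    [0,0,0,0,0,0,1],
    [0,0,0,0,0,0,1],
    [0,0,0,0,0,0,1],
    [0,0,0,0,0,0,1],
    [0,0,0,0,0,0,1],
    [-5,0,8.7,0,0,0,1],
    [-10,0,17.3,0,0,0,1],
    [-15,0,26,0,0,0,1],
    [-20,0,35,0,0,0,1],
    [-20,0,35,0,0,0,1],
    [-20,0,20,0,0,0,1],
    [0,0,0,0,0,0,1]
  ]
}}

```text
clock: 18.45
position: [0.5592, 0.2162, 0.2651]
tcp_rot: [[-0.005, -0.863, 0.506], [-1.0, 0.007, 0.003], [-0.006, -0.506, -0.863]]
contact_force: [0.3, 0.6, 0.6]
gripper_width: 0.0852
gripper_force: 0.0
```

Run:
```python
from fit import *
st=robot.state(); print(st['position'],st['contact_force'],st['clock'])
S['f']=snap('scene','q6');S['g']=snap('side','s6')
im={n:S[n]['pixels'].astype(int) for n in 'fg'}
# measure seated board: sample wood edge vs model via gradient alignment of projected top-corner & side edges
from scipy.optimize import minimize
def score(n,p):
    x,y,yaw,h=p; g=cv2.GaussianBlur(S[n]['pixels'],(0,0),1).astype(float)
    L=[(6,-80,h+70),(6,-80,h+130),(6,80,h+130),(6,80,h+70)]
    Q=proj(S[n],slotpts(x,y,yaw,L)); t=0
    for a,b in zip(Q[:-1],Q[1:]):
        d=(b-a)/np.linalg.norm(b-a); nn=np.array([-d[1],d[0]])
        m=a+np.linspace(.1,.9,40)[:,None]*(b-a)
        s=lambda P:np.stack([cv2.remap(g[:,:,c].astype(np.float32),P[:,0].astype(np.float32)[None],P[:,1].astype(np.float32)[None],1)[0] for c in range(3)],1)
        t+=np.abs(s(m+1.5*nn)-s(m-1.5*nn)).sum(1).mean()
    return t
for n in 'fg':
  best=max(((score(n,(693.8,217.2+dy,-.4,h)),dy,h) for dy in np.arange(-8,9,1) for h in np.arange(-6,12,1)))
  print(n,best)
```

```text
[0.5592351  0.21618249 0.26511025] [0.34683376 0.64392635 0.60226279] 18.45
f (np.float32(503.73383), np.int64(2), np.int64(4))
g (np.float32(291.29025), np.int64(8), np.int64(11))
```

```bash
python3 -c "
from cell import robot
print(robot.job_done())"
```

```text
the job is handed in; nothing more can be done
None
```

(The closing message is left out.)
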